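# Torque the model car wheel nut and put the wrench away

### The arm

A 6-joint arm with a two-finger parallel gripper is mounted at the origin on the work surface. World frame = base frame: x ahead of the robot, y to its left, z up, the work surface at z = 0. Lengths are in m, angles in rad, forces in N, time in s.
With the tool pointing down it reaches from about 0.35 to 0.725 m from the base axis. Payload 6 kg.
Tool frame: the origin (TCP) lies between the finger pads; the fingertips stand 17 mm ahead of it and the grasp point (between the pads) lies 2 mm behind it; z points along the fingers, y is the direction in which the jaws open and shut (so a half turn about z gives the same grasp; the last joint's range is limited). The gripper opens to 85 mm and grips with 20 to 120 N. Pads are 22 mm wide; open, the fingers measure 114 mm over their backs; the gripper's body (76 mm by 85 mm) begins 54 mm behind the grasp point. The pads swing forward as they close: fully open they stand 13 mm farther back than shut.
Start: joints at [1.453, 0.04, 0.085, 0, -1.615, -0.334], TCP at [0.262, 0.54, 0.248] pointing down, gripper open.
Joint ranges: [-2.56, 2.56], [-1.29, 2.01], [-1.08, 1.49], [-3.29, 1.98], [-2.81, -0.18], [-2.99, 2.99]. Speed limits (rad/s): [2.57, 2.57, 3.01, 3.14, 3.14, 3.14].

### API

Orientations are given as [roll, pitch, yaw] about the fixed x, y, z axes, in that order (R = Rz(yaw) Ry(pitch) Rx(roll)).
In Python, from bench import sense, optics, order, nets gives the robot as it stands.
- The arm moves only by the tool jog_arm, never from a script. Its argument "series" is text: rows parted by semicolons, each of 5 numbers parted by spaces: the shift along the tool's x, y, z in m, then the turn about the tool's z in degrees, then the gripper command: -1 is shut, 1 is fully open, values between are in proportion. A call has 1 to 10 rows; each row is the pose to reach, as a shift and turn from the pose commanded when the call began, along the tool's axes at that moment; what a row does not reach only later rows make up. A row lasts 1/12 s, in which the tool goes at most 41.7 mm and 7.16 degrees, less where a joint would pass 70% of its speed; a pose out of reach is approached as far as the arm can. A call with a gripper value outside its range is refused whole. The fingers move at their own pace and stop on an object; "grip_force" is the grip in N (left out, the last holds). Time passes only in rows, so rows that repeat a pose let the fingers close. It gives the time, the measured TCP pose, the force and the opening at its end, in the units of the state.
- sense(): the state, without advancing time (a new reading comes with each control period).
- optics.grab_frame(name): name is "scene" or "top"; returns a dict with "frame" (384x512x3 uint8, red, green, blue), "camera_matrix" (3x3 intrinsics, pixels), "view" (4x4, takes a point from world to camera coordinates). Camera axes: x right, y down, z forward; pixel columns grow to the right and rows downward; lengths in m; the calibration is good to about 2 mm. A picture is of the moment at which its call begins. There is no depth.
- order.close_job(): hands the job in, once; it reports no verdict.
Trained networks look in a picture, given as the dict that the camera call returned (one of the last four; its "shot" number tells which), for a name from the list of things; names that differ only in an ending like _2 or _b are one class to them, and where a whole thing is asked for, a point or a joint stands for the part that bears it (a point fixed in the world has none). Each returns a list of dicts, best first, with "conf" (0 to 1); they miss things now and then, are a little off and sometimes report something else, mostly with a low value. They report only what shows in the picture. A call takes as long as a camera call. They do not tell look-alikes from the thing itself.
- nets.look_for(label, picture): "bbox" ([left, top, right, bottom] in pixels, round what is visible of it).
- nets.cut_out(label, picture): "region" (384x512 bool, what is visible of it) and "bbox" ([left, top, right, bottom] in pixels, round what is visible of it).
The state is a dict: "clock": time; "joint_positions": joint angles; "qvel": joint speeds; "effort": joint torques, N m; "tcp_pos": TCP position; "orientation": TCP orientation; "ft_force": force on the tool from outside, world axes, zero at the start; "torque": the same for the moment, N m; "gripper_width": finger opening in m.
Only numpy, scipy, OpenCV 4.12 (cv2) and the standard library are available. Lean on these libraries where they do the work, as an engineer would, in place of code of your own. Each camera call takes 0.05 s, during which the arm holds its last target.

### The job

The click torque wrench is sitting on the eared centre nut of the model-car wheel in its stand: swing its handle clockwise (seen from above) until the nut is home and the handle breaks over at its hinge, but push no further, so that the wheel does not turn in the stand. Then lift the wrench off the nut and lay it flat in the long black tool tray, leaving the nut tight and the glue bottle, jar and screwdriver alone.

Things in the scene. Friction and masses are not known exactly. Their poses are not given: they have to be found in the camera images.
- wrench: Loose click torque wrench, 242 mm, 0.45 kg, steel head and black handle. Origin: centre of the underside of its head, a steel ring 72 mm outside, 26 mm high, open above and below, that stands around the nut on the wheel's face at the start; x towards the handle, z up. A neck reaches 70 mm from the ring's centre. Balance point about 50 mm from the ring's centre.
- handle (a joint): Break-over hinge of the wrench, rad: 0 straight (held by a spring), up to 0.25 (stop) broken over clockwise. Upright axis 45 mm from the ring's centre. Gives way at 0.8 N m about the hinge (8 N square on the handle at 140 mm), then stays about as hard across its travel; past the stop all the push goes to nut and wheel. Springs straight when eased. Broken over beyond 0.10.
- handle_grip (a point): Middle of the black grip of the handle: 140 mm from the ring's centre when straight, 18 mm above the underside of the wrench. x along the handle to its end, z up. The grip is a bar 18 mm wide and 24 mm high, from 83 to 200 mm from the ring's centre.
- handle_end (a point): End face of the handle, 206 mm from the ring's centre when straight, on the handle's middle line, 18 mm above the underside of the wrench.
- wrench_head (a point): Centre of the underside of the wrench's ring (same point as wrench).
- nut (a joint): Angle of the nut on its thread, rad, grows clockwise from above (tightening), stays where left. Two dogs inside the wrench's ring swing free for up to 1 rad before they meet the nut's ears; then the nut turns with light friction (0.25 N m) until home at 0.50, the end of its travel. Tight above 0.46.
- nut_top (a point): Centre of the top of the aluminium nut, on the wheel's upright axis, 24 mm above the wheel's face. The nut is a 27 mm round boss with two opposite ears, 53 mm over the ears, 8 mm thick.
- wheel (a joint): Angle of the wheel in its stand, rad, 0 at the start, grows clockwise. Friction holds the wheel up to 2.3 N m; beyond that it turns. It must stay within 0.06.
- stand: Fixed blue plastic stand, 130 x 130 mm, carrying the black rubber-tyred model wheel, 156 mm in diameter, lying flat; the top of the wheel is 80 mm above the table. Origin: centre of its underside, on the wheel axis.
- tray: Fixed shallow open black tray, outside 300 mm (its x) by 130 mm (its y), 22 mm high, walls and floor 5 mm. Origin: centre of its underside. The wrench may lie either way round in it.
- glue: Loose glue bottle with white cap, 42 mm across, 85 mm high, upright. Bystander. Origin: centre of its underside.
- jar: Loose small jar with orange lid, 48 mm across, 50 mm high, upright. Bystander. Origin: centre of its underside.
- driver: Loose screwdriver lying on the table beyond the work. Bystander. Origin: under its middle.
There are look-alikes about, which are no part of the job. Of the things that look like the wrench, the middle-sized one is meant.

How it is judged:
By the outcome, as a careful person would: the job done as asked, in the order asked, and still so for the second after the job is handed in, with the robot touching nothing.
It also fails if it takes over 72 s, if anything falls off the work surface, if the arm or the gripper's body presses on something with over 40 N, if the wrist force passes 120 N, or if a joint passes its speed limit or range.

## Working session

There is one attempt and no reset: what is moved stays moved. The work goes in short steps, Python scripts to look and compute and a tool call to move; the robot and the scene stay as the last step left them, time stands still between calls to the robot, and variables do not carry over. Pictures are saved under pics/ and viewed, and the job is handed in when it is done.

Besides the shell and the picture viewer there is one more tool, called after ">>>" as name(argument=value, ...) on one line, values as JSON. jog_arm: Moves the arm, as the interface text tells. Its arguments: {"type":"object","properties":{"series":{"type":"string"},"grip_force":{"type":"number"}},"required":["series"]}

```bash
ls; mkdir -p pics
python3 - <<'E'
from bench import sense, optics, order, nets
import cv2,numpy as np
s=sense();print(s)
for n in("scene","top"):
    p=optics.grab_frame(n)
    print(n,p["camera_matrix"].round(1).tolist(),p["view"].round(4).tolist())
    cv2.imwrite(f"pics/{n}0.png",cv2.resize(p["frame"][:,:,::-1],(800,600),interpolation=cv2.INTER_CUBIC))
    for l in("wrench","handle","nut","stand","wheel","tray","glue","jar","driver"):
        print(l,[(np.round(d["bbox"],0).tolist(),round(d["conf"],2)) for d in nets.look_for(l,p)])
E
```

```text
pics
{'clock': 0.0, 'joint_positions': array([ 1.45270455e+00,  4.08084502e-02,  8.37899418e-02, -4.56386024e-04,
       -1.61548420e+00, -3.33710747e-01]), 'qvel': array([ 0.00140157, -0.00052453,  0.00019146,  0.00107386, -0.0014672 ,
        0.0004935 ]), 'effort': array([-1.89094513e-03, -3.68218303e+01,  3.47408831e+01,  6.93254739e+00,
       -5.32502265e-03, -5.06263245e-07]), 'tcp_pos': array([0.26174297, 0.53956665, 0.24727068]), 'orientation': array([ 3.13983106e+00, -1.28114073e-04, -4.51782409e-01]), 'ft_force': array([-0.26359566,  0.16184753, -0.72935134]), 'torque': array([0.02308796, 0.02054645, 0.02898654]), 'gripper_width': 0.08527521655023357}
scene [[364.3, 0.0, 253.1], [0.0, 364.3, 188.0], [0.0, 0.0, 1.0]] [[0.7987, 0.6015, 0.0156, -0.4533], [0.517, -0.6728, -0.5293, -0.2046], [-0.3079, 0.4308, -0.8483, 1.1511], [0.0, 0.0, 0.0, 1.0]]
wrench [([170.0, 94.0, 272.0, 120.0], 0.88), ([274.0, 146.0, 304.0, 233.0], 0.8), ([214.0, 212.0, 268.0, 263.0], 0.78)]
handle [([291.0, 170.0, 304.0, 234.0], 0.67), ([172.0, 98.0, 242.0, 110.0], 0.64), ([237.0, 216.0, 267.0, 244.0],
[... 622 characters left out ...]
rench [([127.0, 266.0, 217.0, 382.0], 0.87), ([202.0, 114.0, 297.0, 202.0], 0.69), ([280.0, 171.0, 356.0, 196.0], 0.62)]
handle [([158.0, 306.0, 213.0, 384.0], 0.92), ([277.0, 170.0, 328.0, 185.0], 0.8), ([228.0, 117.0, 296.0, 171.0], 0.7)]
nut [([214.0, 167.0, 224.0, 190.0], 0.67)]
stand [([184.0, 144.0, 258.0, 220.0], 0.6), ([203.0, 116.0, 290.0, 200.0], 0.31)]
wheel [([185.0, 146.0, 260.0, 218.0], 0.76), ([230.0, 117.0, 293.0, 170.0], 0.33)]
tray [([373.0, 117.0, 441.0, 247.0], 0.97)]
glue [([117.0, 225.0, 139.0, 247.0], 0.94)]
jar [([124.0, 161.0, 150.0, 180.0], 0.85)]
driver [([225.0, 95.0, 312.0, 116.0], 0.79), ([185.0, 147.0, 262.0, 221.0], 0.43), ([370.0, 119.0, 437.0, 248.0], 0.25)]
```

View pics/scene0.png

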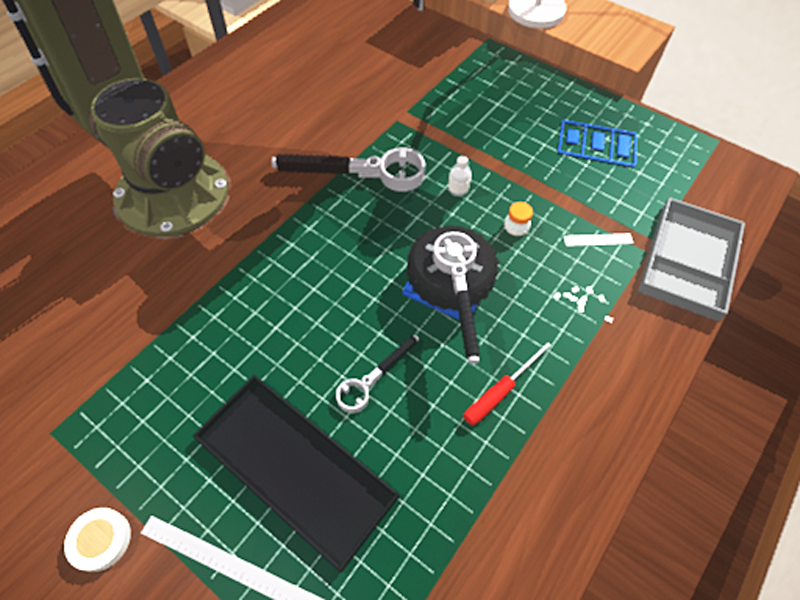

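View pics/top0.png

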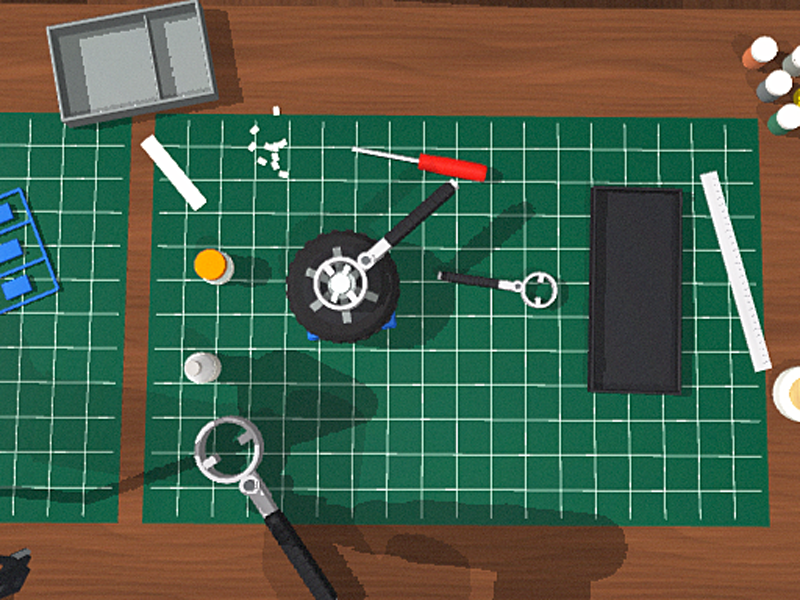

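Both views show the job wrench on the wheel, with its ring at about (340,283) in the upscaled top view and the handle running up and right to (455,182). The larger look-alike is at the lower left and the smaller one is right of the wheel. The tray is at the right, around (637,290). Next I'll measure these from close crops.

```bash
cat > h.py <<'E'
import numpy as np, cv2
def px(p,X):
    c=p["view"]@np.append(X,1); q=p["camera_matrix"]@c[:3]; return q[:2]/q[2]
def atz(p,uv,z):
    V=p["view"];R=V[:3,:3];o=-R.T@V[:3,3]
    d=R.T@np.linalg.inv(p["camera_matrix"])@np.array([uv[0],uv[1],1.])
    return o+d*(z-o[2])/d[2]
def tri(ps,uvs):
    A=[];b=[]
    for p,uv in zip(ps,uvs):
        V=p["view"];R=V[:3,:3];o=-R.T@V[:3,3]
        d=R.T@np.linalg.inv(p["camera_matrix"])@np.array([uv[0],uv[1],1.]);d/=np.linalg.norm(d)
        M=np.eye(3)-np.outer(d,d);A.append(M);b.append(M@o)
    X=np.linalg.lstsq(np.vstack(A),np.hstack(b),rcond=None)[0]
    return X
def crop(p,x0,y0,x1,y1,k,name):
    f=p["frame"][y0:y1,x0:x1,::-1]
    cv2.imwrite("pics/"+name,cv2.resize(f,None,fx=k,fy=k,interpolation=cv2.INTER_CUBIC))
E
python3 - <<'E'
from bench import *
from bench import optics,nets
from h import *
a=optics.grab_frame("scene");b=optics.grab_frame("top")
crop(a,240,130,340,240,5,"sc1.png");crop(b,180,100,310,225,5,"tc1.png")
for p in(a,b):
  for l in("wrench","tray"):
    for d in nets.cut_out(l,p)[:3]:
        m=d["region"].astype(np.uint8);c,_=cv2.findContours(m,0,1);c=max(c,key=cv2.contourArea)
        r=cv2.minAreaRect(c);print(l,round(d["conf"],2),np.round(d["bbox"]).tolist(),np.round(cv2.boxPoints(r),1).tolist())
        if l=="tray": print([atz(p,q,0.022).round(4).tolist() for q in cv2.boxPoints(r)])
E
```

```text
wrench 0.95 [215.0, 214.0, 272.0, 263.0] [[211.0, 253.0], [258.0, 206.0], [273.0, 221.0], [226.0, 268.0]]
wrench 0.94 [172.0, 94.0, 273.0, 122.0] [[174.0, 95.0], [271.0, 95.0], [271.0, 121.0], [174.0, 121.0]]
wrench 0.71 [279.0, 148.0, 305.0, 233.0] [[277.70001220703125, 148.1999969482422], [304.79998779296875, 147.6999969482422], [306.20001220703125, 231.0], [279.0, 231.39999389648438]]
tray 0.71 [127.0, 242.0, 252.0, 365.0] [[122.4000015258789, 279.8999938964844], [163.39999389648438, 234.1999969482422], [258.8999938964844, 319.79998779296875], [217.89999389648438, 365.5]]
[[0.4214, -0.3218, 0.022], [0.4149, -0.1777, 0.022], [0.7337, -0.1992, 0.022], [0.7199, -0.3264, 0.022]]
wrench 0.79 [200.0, 116.0, 297.0, 201.0] [[193.89999389648438, 176.1999969482422], [289.6000061035156, 113.30000305175781], [308.6000061035156, 142.3000030517578], [213.0, 205.1999969482422]]
wrench 0.57 [282.0, 173.0, 357.0, 196.0] [[280.29998779296875, 178.1999969482422], [284.70001220703125, 164.10000610351562], [351.20001220703125, 184.6999969482422], [346.79998779296875, 198.8000030517578]]
tray 0.98 [373.0, 116.0, 439.0, 249.0] [[374.6000061035156, 251.3000030517578], [377.1000061035156, 117.69999694824219], [437.3999938964844, 118.80000305175781], [435.0, 252.39999389648438]]
[[0.4192, -0.1844, 0.022], [0.7215, -0.1936, 0.022], [0.7199, -0.3311, 0.022], [0.4175, -0.3191, 0.022]]
```

View pics/sc1.png

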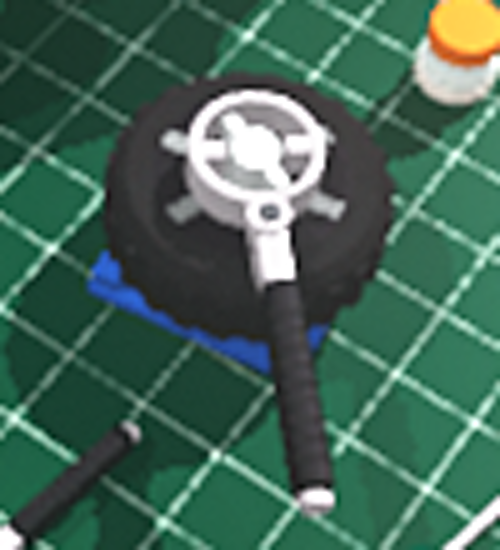

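View pics/tc1.png

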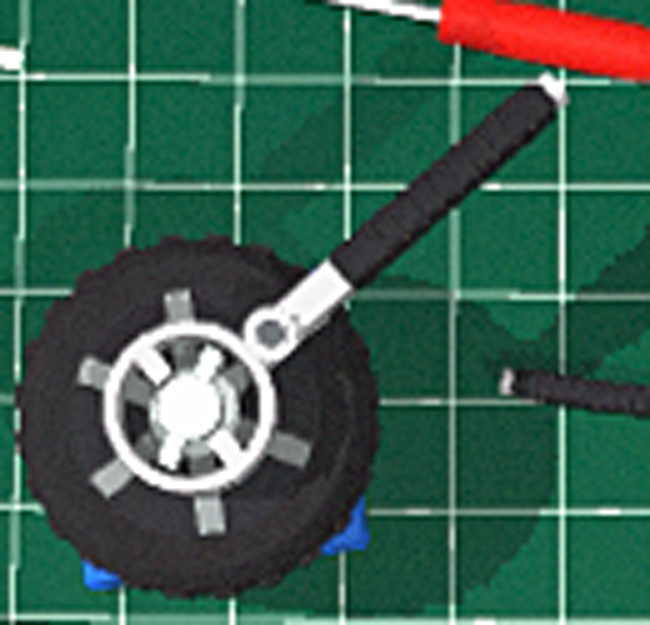

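The crops show the ring centre at top (218,181.4) and scene (291.4,159.6). The handle end is at top (290.4,117.6) and scene (303.4,229.8). The dogs and the nut's ears are also visible inside the ring.

Run:
```python
from bench import optics
from h import *
a=optics.grab_frame("scene");b=optics.grab_frame("top")
r=tri((a,b),((291.4,159.6),(218,181.4)));e=tri((a,b),((303.4,229.8),(290.4,117.6)))
print("ringtop",r,"end",e,np.linalg.norm((e-r)[:2]),np.arctan2(*(e-r)[1::-1]))
for z in(.106,.1,.09,.075): print(z,atz(b,(218,181.4),z),atz(a,(291.4,159.6),z))
for z in(.1,.09): print(z,atz(b,(290.4,117.6),z),atz(a,(303.4,229.8),z))
print("wheel",atz(b,(180+198/5,100+417/5),.07))
# smaller look-alike
```

```text
ringtop [0.56728826 0.16085749 0.10355713] end [0.70305197 0.00963422 0.10285233] 0.2032246582705276 -0.8392146210914898
0.106 [0.56489856 0.15908585 0.106     ] [0.5700794  0.16096573 0.106     ]
0.1 [0.565512   0.15960634 0.1       ] [0.56811256 0.16503622 0.1       ]
0.09 [0.56653441 0.16047382 0.09      ] [0.56483449 0.17182037 0.09      ]
0.075 [0.56806801 0.16177503 0.075     ] [0.55991738 0.1819966  0.075     ]
0.1 [0.70202973 0.00832818 0.1       ] [0.70418756 0.01231199 0.1       ]
0.09 [0.70436973 0.0077356  0.09      ] [0.70266468 0.0171262  0.09      ]
wheel [0.56427666 0.15871305 0.07      ]
```

```bash
cat >> h.py <<'E'
C=np.array([0.566,0.160])
def to(x,y,z,yaw,show=True):
    from bench import sense
    s=sense();p=s["tcp_pos"];w=s["orientation"][2]
    d=np.array([x,y,z])-p
    dy=(yaw-w+np.pi)%(2*np.pi)-np.pi
    out=(d[0]*np.cos(w)+d[1]*np.sin(w), d[0]*np.sin(w)-d[1]*np.cos(w), -d[2], -np.degrees(dy))
    print("shift",np.round(out,4),"from",p.round(4),round(float(w),4),"clock",round(s["clock"],2))
def polar(r,ang,z): 
    q=C+r*np.array([np.cos(ang),np.sin(ang)]); to(q[0],q[1],z,ang)
E
python3 -c "
from h import *
polar(.14,-.838,.20)"
```

```text
shift [ 0.5691  0.2617  0.0483 22.1274] from [0.2619 0.5398 0.2483] -0.4518 clock 1.4
```

>>> jog_arm(series="0.03 0.014 0 1 -0.06; 0.065 0.03 0 3 -0.06; 0.10 0.046 0 5 -0.06; 0.135 0.062 0 7 -0.06; 0.17 0.078 0 9 -0.06; 0.205 0.094 0.005 11 -0.06; 0.24 0.11 0.01 13 -0.06; 0.275 0.126 0.015 15 -0.06; 0.31 0.142 0.02 17 -0.06; 0.34 0.156 0.025 19 -0.06", grip_force=40)

```text
clock: 2.23
tcp_pos: [0.5008, 0.249, 0.2233]
orientation: [-3.141, -0.0, -0.786]
ft_force: [0.4, 1.2, -0.1]
gripper_width: 0.0401
```

```bash
python3 -c "
from h import *
polar(.14,-.838,.17)"
```

```text
shift [0.2488 0.0242 0.0533 3.0024] from [0.5008 0.249  0.2233] -0.7856 clock 2.23
```

>>> jog_arm(series="0.035 0.004 0.005 0.5 -0.06; 0.07 0.008 0.01 1 -0.06; 0.105 0.012 0.015 1.5 -0.06; 0.14 0.015 0.02 2 -0.06; 0.175 0.018 0.03 2.5 -0.06; 0.21 0.021 0.04 3 -0.06; 0.235 0.023 0.045 3 -0.06; 0.249 0.024 0.053 3 -0.06; 0.249 0.024 0.053 3 -0.06; 0.249 0.024 0.053 3 -0.06")

```text
clock: 3.07
tcp_pos: [0.659, 0.0579, 0.1692]
orientation: [3.14, 0.001, -0.837]
ft_force: [-1.0, -0.5, 0.7]
gripper_width: 0.0399
```

Run:
```python
from h import *
from bench import optics
polar(.14,-.838,.102)
b=optics.grab_frame("top");crop(b,180,60,340,225,5,"tc2.png")
a=optics.grab_frame("scene");crop(a,220,110,360,240,5,"sc2.png")
```

```text
shift [0.0018 0.0008 0.0672 0.0612] from [0.659  0.0579 0.1692] -0.8369 clock 3.07
```

View pics/sc2.png

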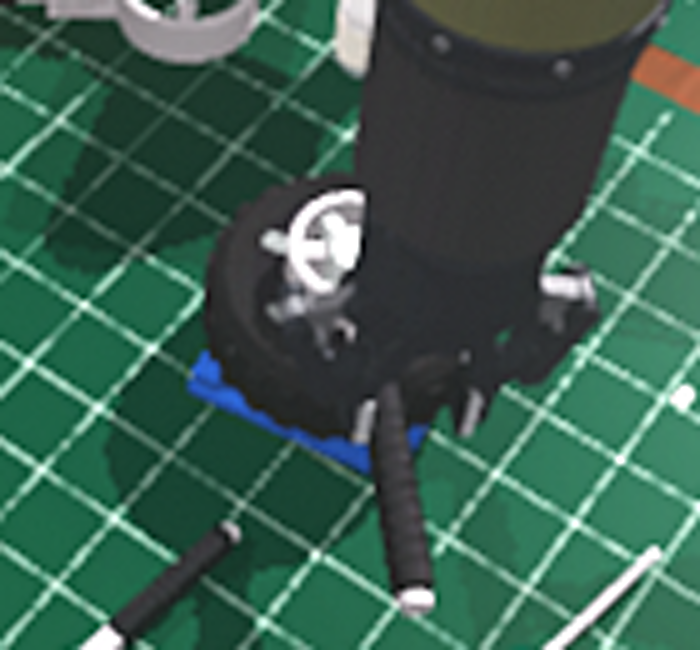

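The fingers, at about (360,415) and (470,410) in the crop, straddle the handle from above. I'll go down now.

>>> jog_arm(series="0.001 0 0.02 0 -0.06; 0.001 0 0.04 0 -0.06; 0.001 0 0.055 0 -0.06; 0.001 0 0.064 0 -0.06; 0.001 0 0.066 0 -0.06; 0.001 0 0.066 0 -0.06")

```text
clock: 3.67
tcp_pos: [0.6597, 0.0582, 0.1047]
orientation: [3.142, -0.0, -0.835]
ft_force: [0.3, -0.1, 0.9]
gripper_width: 0.0399
```

Run:
```python
from h import *
from bench import optics,sense
print(sense()["ft_force"])
b=optics.grab_frame("top");crop(b,180,60,340,225,5,"tc3.png")
a=optics.grab_frame("scene");crop(a,220,110,360,240,5,"sc3.png")
```

```text
[ 0.25253624 -0.05910298  0.8590964 ]
```

View pics/sc3.png

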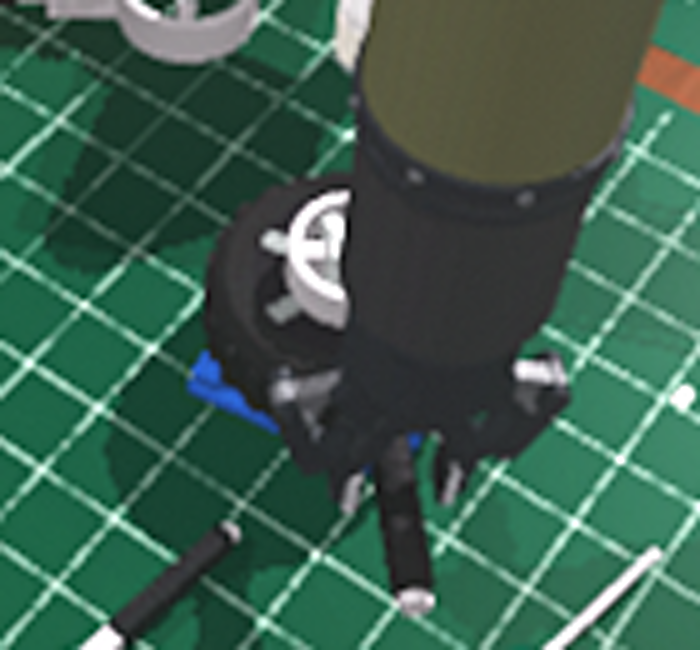

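View pics/tc3.png

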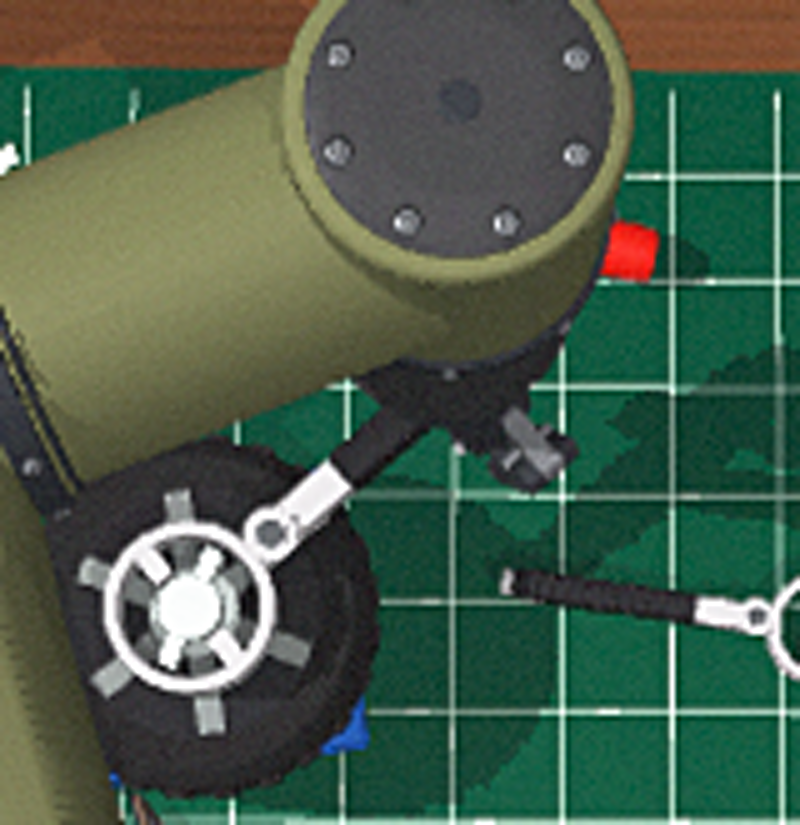

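The handle lies between the fingertips. I'll narrow the gap and swing clockwise.

>>> jog_arm(series="0 0 0 0 -0.3; 0 0 0 0 -0.3; 0 0.0036 0 1.5 -0.3; -0.0002 0.0073 0 3 -0.3; -0.0008 0.0146 0 6 -0.3; -0.0017 0.0219 0 9 -0.3; -0.0031 0.0291 0 12 -0.3; -0.0048 0.0362 0 15 -0.3; -0.0069 0.0433 0 18 -0.3; -0.0093 0.0502 0 21 -0.3")

```text
clock: 4.6
tcp_pos: [0.6162, 0.0302, 0.1047]
orientation: [-3.141, -0.0, -1.207]
ft_force: [1.6, -0.7, 0.2]
gripper_width: 0.0301
```

Run:
```python
from h import *
from bench import optics,sense
s=sense();print(s["ft_force"],s["torque"])
q=s["tcp_pos"][:2]-C;print(np.hypot(*q),np.arctan2(q[1],q[0]),s["orientation"])
b=optics.grab_frame("top");crop(b,180,60,340,225,5,"tc4.png")
```

```text
[ 1.56471385 -0.66473117  0.16941891] [-0.13422656 -0.43782557 -0.00226121]
0.13918245694438589 -1.2019577153196628 [-3.14065244e+00 -4.21479970e-04 -1.20687783e+00]
```

View pics/tc4.png

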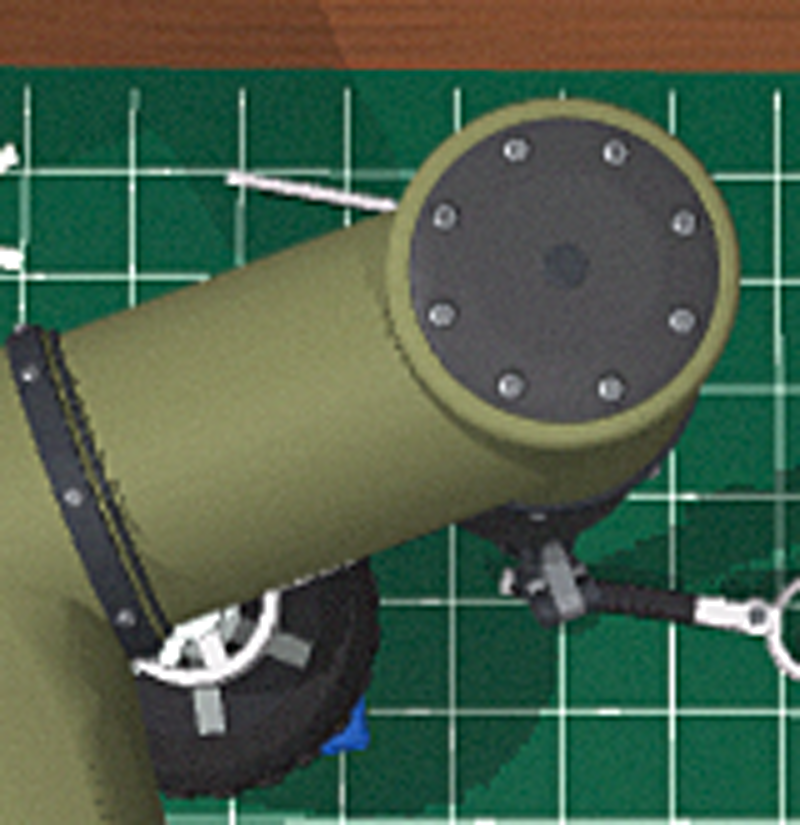

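The ring's dog has swung to about (208,645) in the crop, with only 1.6 N on the tool. I'll continue.

>>> jog_arm(series="-0.0002 0.0073 0 3 -0.3; -0.0008 0.0146 0 6 -0.3; -0.0017 0.0219 0 9 -0.3; -0.0031 0.0291 0 12 -0.3; -0.0048 0.0362 0 15 -0.3; -0.0069 0.0433 0 18 -0.3; -0.0069 0.0433 0 18 -0.3")

```text
clock: 5.23
tcp_pos: [0.5731, 0.0217, 0.1049]
orientation: [-3.14, 0.001, -1.518]
ft_force: [0.5, -0.3, 0.9]
gripper_width: 0.0299
```

```bash
cat > st.py <<'E'
from h import *
from bench import optics,sense
import sys
s=sense();w=s["orientation"][2]
q=s["tcp_pos"][:2]-C;a=np.arctan2(q[1],q[0]);f=s["ft_force"]
print("r",np.hypot(*q).round(4),"ang",a.round(4),"yaw",w.round(4),"swept",round(-0.838-a,3),"tang(cw resist)",round(-(f[0]*np.sin(a)-f[1]*np.cos(a)),2),"rad",round(f[0]*np.cos(a)+f[1]*np.sin(a),2),"f",f.round(2),"t",round(s["clock"],2))
if len(sys.argv)>1:
    n=sys.argv[1]
    b=optics.grab_frame("top");crop(b,180,90,340,225,5,f"t{n}.png")
    b=optics.grab_frame("scene");crop(b,220,110,360,240,5,f"s{n}.png")
E
python3 st.py 5
```

```text
r 0.1385 ang -1.5192 yaw -1.5181 swept 0.681 tang(cw resist) 0.44 rad 0.34 f [ 0.45 -0.32  0.89] t 5.23
```

View pics/t5.png

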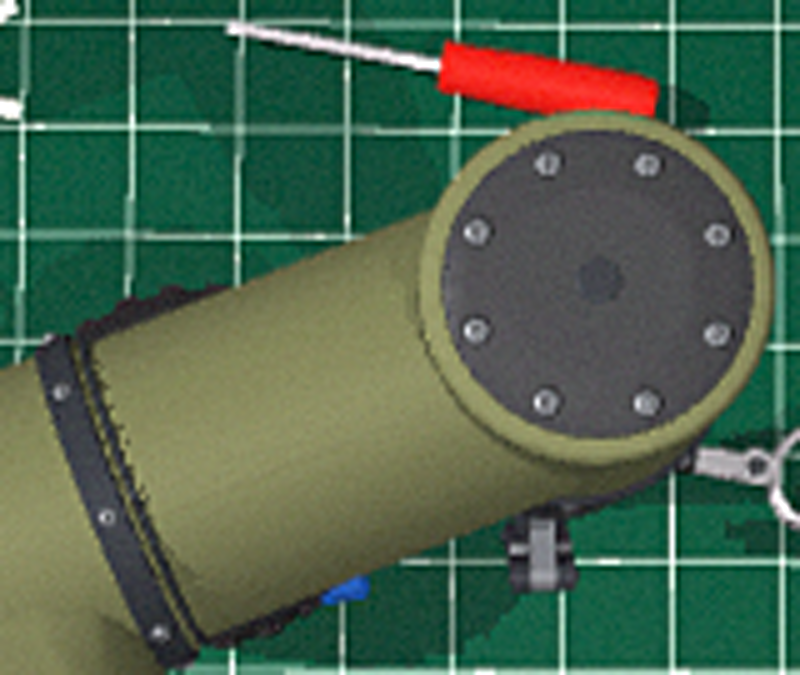

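View pics/s5.png

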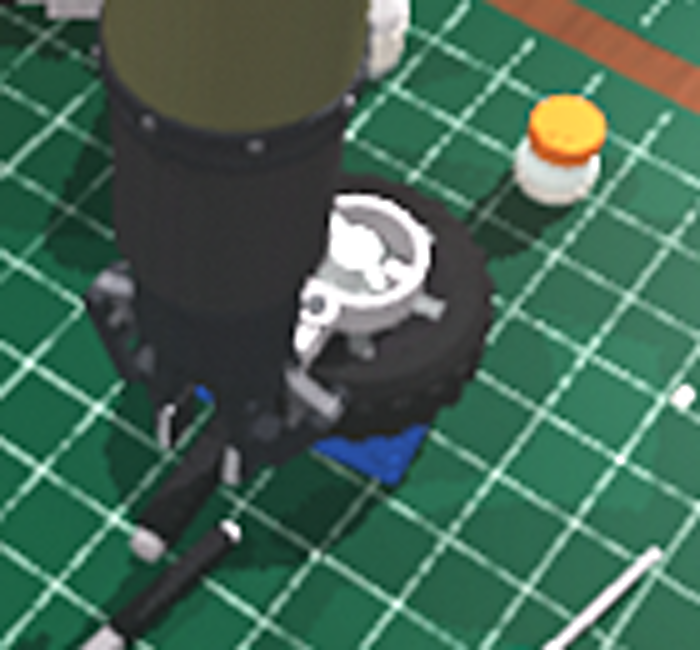

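The handle follows, and the dog is close to the ear at about (390,272) in the scene crop. The force is still near zero.

>>> jog_arm(series="0.0005 0.0049 0 2 -0.3; 0.0007 0.0098 0 4 -0.3; 0.0002 0.0146 0 6 -0.3; -0.0004 0.0195 0 8 -0.3; -0.0011 0.0243 0 10 -0.3; -0.0021 0.0291 0 12 -0.3")

```text
clock: 5.83
tcp_pos: [0.5451, 0.0224, 0.1046]
orientation: [-3.14, 0.001, -1.726]
ft_force: [2.1, 0.7, -0.2]
gripper_width: 0.0301
```

```bash
python3 st.py
```

```text
r 0.1392 ang -1.7218 yaw -1.7259 swept 0.884 tang(cw resist) 1.97 rad -1.03 f [ 2.1   0.73 -0.24] t 5.83
```

>>> jog_arm(series="0 0.0049 0 2 -0.3; 0.0002 0.0098 0 4 -0.3; -0.0003 0.0146 0 6 -0.3; -0.0009 0.0195 0 8 -0.3; -0.0016 0.0243 0 10 -0.3")

```text
clock: 6.25
tcp_pos: [0.5214, 0.0278, 0.1047]
orientation: [-3.14, 0.001, -1.9]
ft_force: [3.1, 2.4, 0.5]
gripper_width: 0.0296
```

```bash
python3 st.py 6
```

```text
r 0.1396 ang -1.8964 yaw -1.9004 swept 1.058 tang(cw resist) 2.22 rad -3.24 f [3.14 2.36 0.46] t 6.25
```

View pics/s6.png

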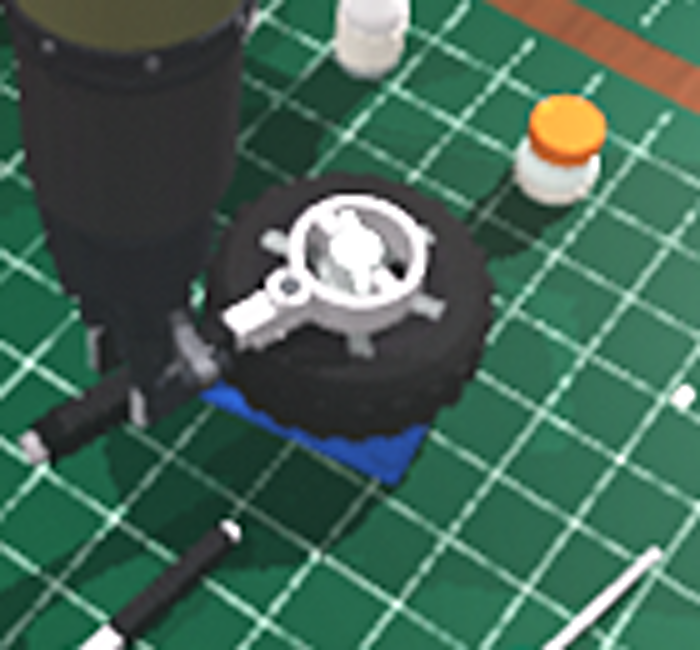

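The dogs now bear on the ears, with about 2 N of resistance, and the wheel spokes have not moved. I'll continue with smaller steps.

>>> jog_arm(series="-0.0001 0.0049 0 2 -0.3; -0.0003 0.0098 0 4 -0.3; -0.0008 0.0146 0 6 -0.3; -0.0011 0.017 0 7 -0.3; -0.0014 0.0195 0 8 -0.3")

```text
clock: 6.77
tcp_pos: [0.5044, 0.0349, 0.1051]
orientation: [-3.138, 0.001, -2.039]
ft_force: [9.3, -1.4, -1.0]
gripper_width: 0.0298
```

```bash
python3 st.py
```

```text
r 0.1394 ang -2.0286 yaw -2.0387 swept 1.191 tang(cw resist) 8.92 rad -2.87 f [ 9.27 -1.37 -0.99] t 6.77
```

The force jumped to about 8.9 N, so the nut looks home and the hinge is starting to yield. I'll look before going further.

```bash
python3 st.py 7
```

```text
r 0.1394 ang -2.0286 yaw -2.0387 swept 1.191 tang(cw resist) 8.92 rad -2.87 f [ 9.27 -1.37 -0.99] t 6.77
```

View pics/s7.png

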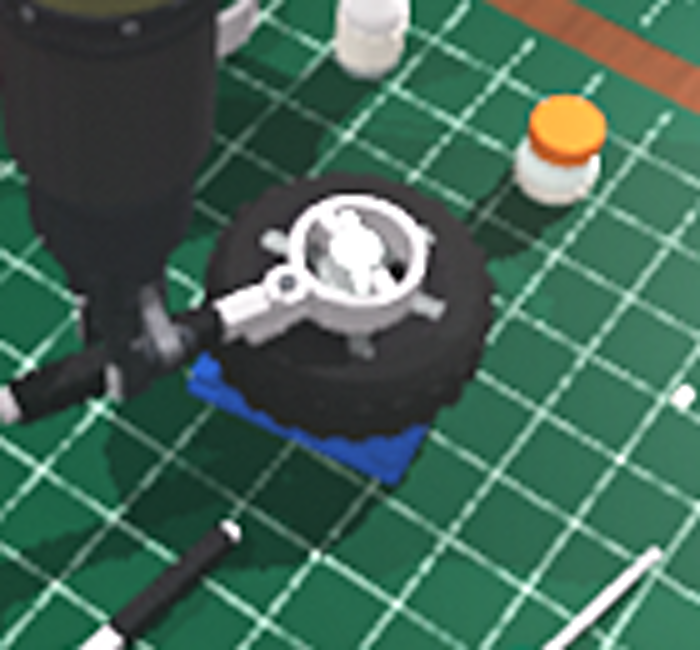

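View pics/t7.png

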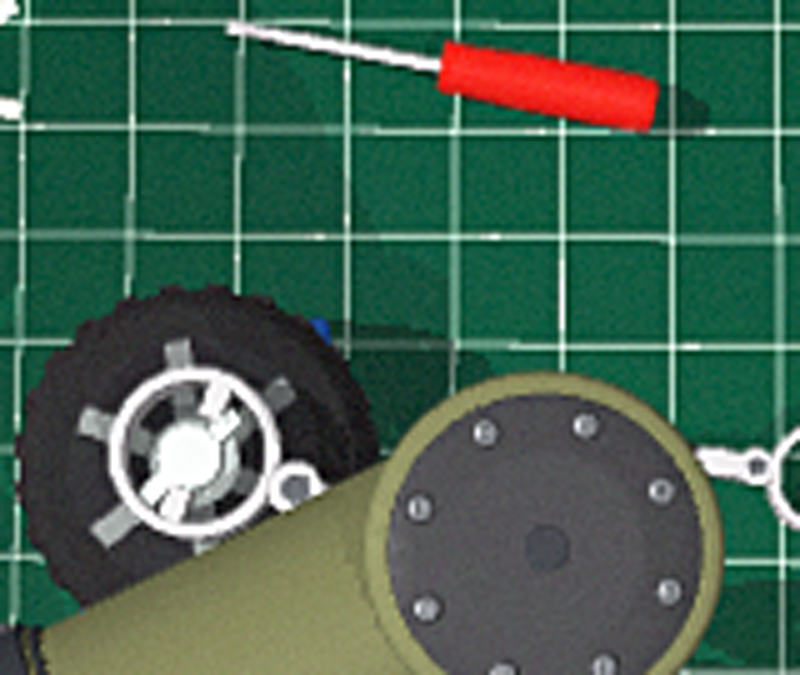

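In the top crop, the hinge is at (297,487), the ring centre at (194,451) and the ears now at about 51° from vertical (initially about 21°). In the scene crop, the handle end is at (8,403). From these I can work out the hinge angle.

Run:
```python
from h import *
from bench import optics
b=optics.grab_frame("top");a=optics.grab_frame("scene")
def ang(v): return np.arctan2(v[1],v[0])
c0=atz(b,(218,181.4),.106);h0=atz(b,(234,166),.106);e0=atz(b,(290.4,117.6),.1)
print("init",ang(h0-c0),ang(e0-c0),ang(e0-h0),np.linalg.norm(h0-c0))
c1=atz(b,(218.8,180.2),.106);h1=atz(b,(239.4,187.4),.106)
cs=atz(a,(220+357/5,110+248/5),.106);hs=atz(a,(220+287/5,110+284/5),.106);es=atz(a,(220+8/5,110+403/5),.098)
print("now top",ang(h1-c1),np.linalg.norm(h1-c1),"scene",ang(hs-cs),np.linalg.norm(hs-cs),"handle",ang(es-hs),np.linalg.norm(es-hs),ang(es-cs))
print(c1,h1,cs,hs,es)
# edges-based handle angle from tcp: contact side
```

```text
init -0.7923797051939326 -0.8326953811312675 -0.8445221543235591 0.046244204069935915
now top -1.901874997930905 0.045440719296447066 scene -1.9372161167477198 0.04431271376327234 handle -2.0443129375284705 0.15746020018371282 -2.0207886383185842
[0.56741686 0.15745497 0.106     ] [0.55264574 0.11448203 0.106     ] [0.5700794  0.16096573 0.106     ] [0.55420326 0.11959467 0.106     ] [ 0.48249118 -0.02035923  0.098     ]
```

>>> jog_arm(series="0 0.001 0 0.5 -0.3; 0 0.002 0 1 -0.3; 0 0.003 0 1.5 -0.3; 0 0.003 0 1.5 -0.3")

```text
clock: 7.3
tcp_pos: [0.502, 0.0363, 0.1051]
orientation: [-3.138, 0.002, -2.065]
ft_force: [9.5, -1.1, -1.9]
gripper_width: 0.0297
```

```bash
python3 st.py 8
```

```text
r 0.1393 ang -2.0481 yaw -2.0645 swept 1.21 tang(cw resist) 8.9 rad -3.37 f [ 9.45 -1.1  -1.87] t 7.3
```

View pics/s8.png

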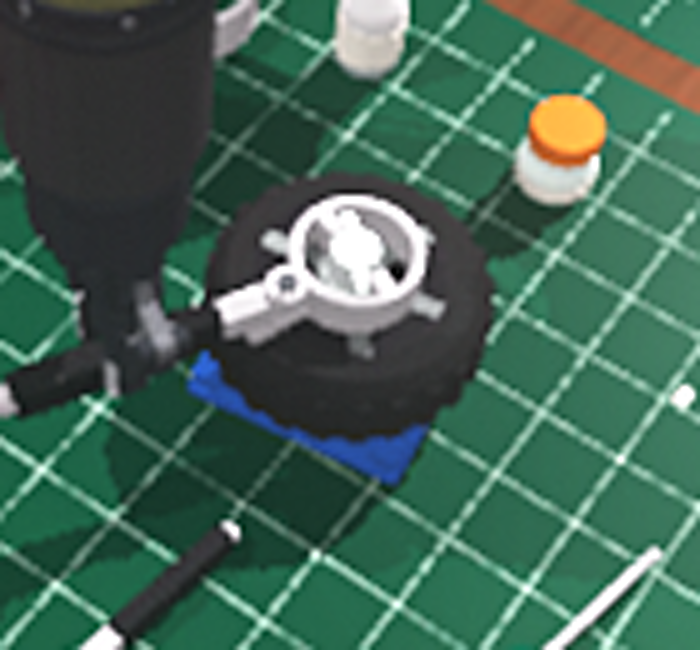

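View pics/t8.png

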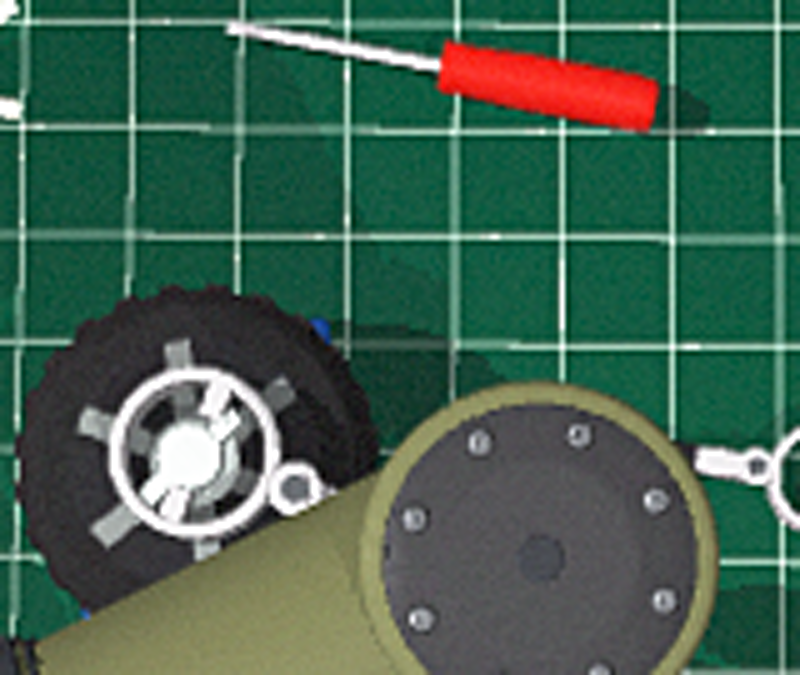

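The force holds at 8.9 N while the handle advances and the ring stays still. That is the break-over plateau. I'll go 3 mm more for margin, well short of the stop.

>>> jog_arm(series="0 0.001 0 0.5 -0.3; 0 0.002 0 1 -0.3; 0 0.003 0 1.5 -0.3; 0 0.003 0 1.5 -0.3")

```text
clock: 7.73
tcp_pos: [0.4995, 0.0378, 0.1052]
orientation: [-3.137, 0.002, -2.091]
ft_force: [9.6, -1.5, -2.8]
gripper_width: 0.0295
```

```bash
python3 st.py 9;  python3 - <<'E'
from h import *
from bench import optics
for n in ("s7","s8","s9"):
    im=cv2.imread(f"pics/{n}.png"); 
    cv2.imwrite(f"pics/z{n}.png",cv2.resize(im[180:430,0:450],None,fx=1.7,fy=1.7))
E
```

```text
r 0.1391 ang -2.0693 yaw -2.0907 swept 1.231 tang(cw resist) 9.17 rad -3.27 f [ 9.62 -1.51 -2.75] t 7.73
```

View pics/zs9.png

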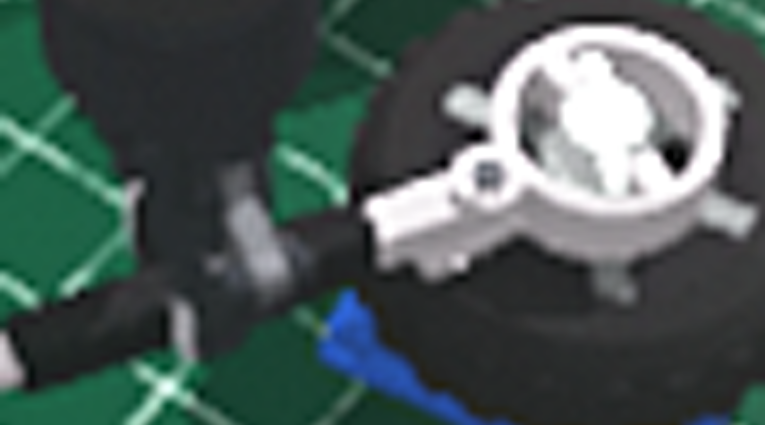

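View pics/t9.png

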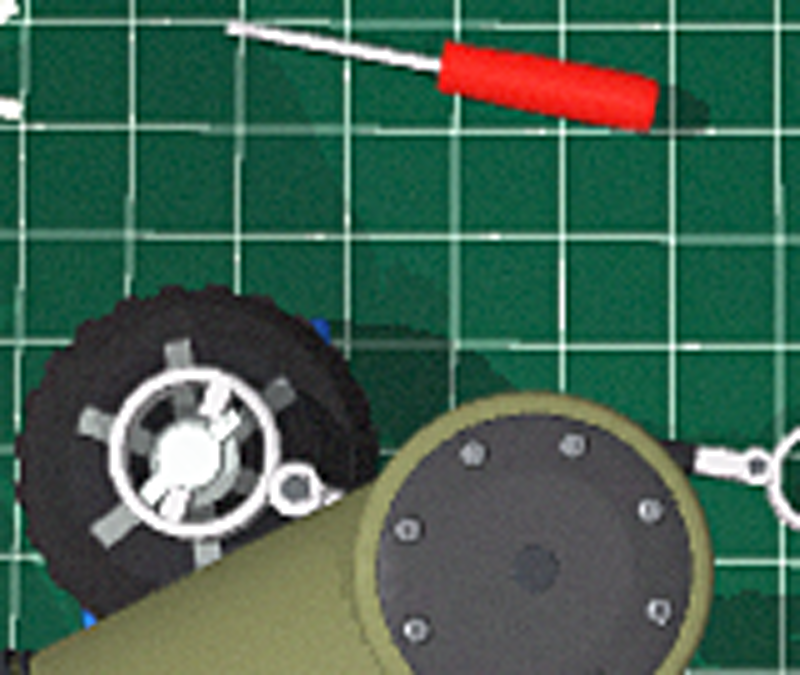

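The break-over is plain now: the handle is kinked at the hinge. The nut and wheel spokes look unchanged and the resistance is steady at 9.2 N, so there's no stop contact. I'll ease back.

Run:
```python
from h import *
from bench import optics
a=optics.grab_frame("scene")
hs=atz(a,(220+287/5,110+284/5),.106)
es=atz(a,(221.2,187.9),.098);print("handle ang",np.arctan2(*(es-hs)[1::-1]))
polar(.139,-1.92,.105); polar(.1,-1.92,.105)
```

```text
handle ang -2.0942141626301707
shift [-2.1000e-03 -2.0600e-02  2.0000e-04 -9.7543e+00] from [0.4996 0.0378 0.1052] -2.0902 clock 7.88
shift [-4.0500e-02 -1.4000e-02  2.0000e-04 -9.7543e+00] from [0.4996 0.0378 0.1052] -2.0902 clock 7.88
```

>>> jog_arm(series="0 -0.004 0 -2 -0.3; -0.0005 -0.008 0 -4 -0.3; -0.001 -0.012 0 -6 -0.3; -0.0015 -0.016 0 -8 -0.3; -0.002 -0.0205 0 -9.5 -0.2; -0.002 -0.0205 0 -9.5 -0.1; -0.002 -0.0205 0 -9.5 -0.1")

```text
clock: 8.47
tcp_pos: [0.5164, 0.029, 0.1042]
orientation: [-3.142, -0.001, -1.927]
ft_force: [2.4, -0.6, -0.9]
gripper_width: 0.0384
```

```bash
python3 st.py 10
```

```text
r 0.1401 ang -1.9331 yaw -1.9266 swept 1.095 tang(cw resist) 2.42 rad -0.28 f [ 2.36 -0.6  -0.9 ] t 8.47
```

View pics/s10.png

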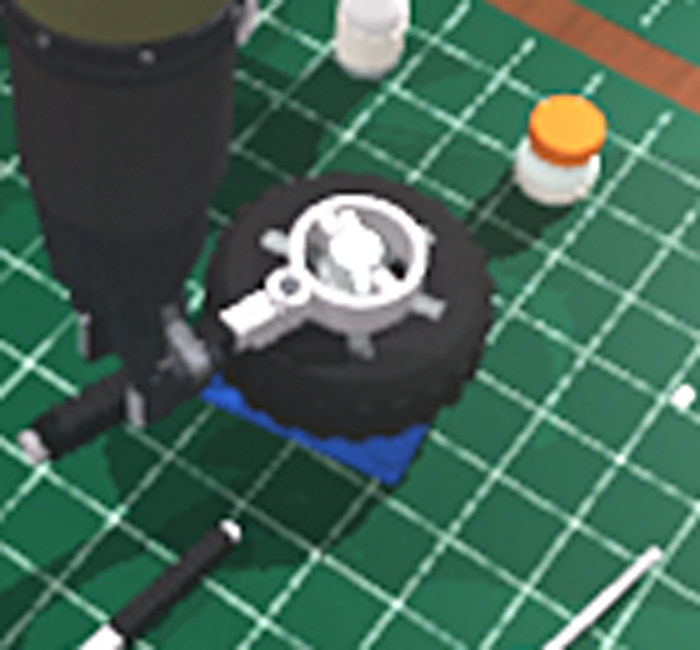

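The handle is straight again, with its end at (35,445). I'll measure its line before the grasp.

Run:
```python
from h import *
from bench import optics,sense
a=optics.grab_frame("scene")
c=atz(a,(220+357/5,110+248/5),.106);h=atz(a,(220+289/5,110+287/5),.106)
e=atz(a,(220+36/5,110+445/5),.098);print(c,h,e,np.arctan2(*(e-c)[1::-1]),np.arctan2(*(e-h)[1::-1]),np.linalg.norm(e-c))
cc=np.array([.5668,.1585]);u=(e[:2]-cc);an=np.arctan2(u[1],u[0]);u/=np.linalg.norm(u)
q=cc+.1*u;print(an,q);to(*q,.103,an)
print(sense()["ft_force"])
```

```text
[0.5700794  0.16096573 0.106     ] [0.55611011 0.11867107 0.106     ] [ 0.50891932 -0.03069474  0.098     ] -1.8796884784708645 -1.8768130663898521 0.20134123474264157
-1.8676861937509828 [0.53754524 0.0628749 ]
shift [-3.9100e-02 -8.5000e-03  1.3000e-03 -3.3811e+00] from [0.516  0.0292 0.1043] -1.9267 clock 8.62
[ 1.32132314 -2.05445073 -1.10638064]
```

>>> jog_arm(series="0 -0.003 0 -1.5 -0.1; 0 -0.007 0 -3 -0.1; -0.01 -0.007 0 -3 -0.1; -0.02 -0.008 0 -3 -0.1; -0.03 -0.008 0.001 -3 -0.1; -0.038 -0.0083 0.001 -3 -0.1; -0.038 -0.0083 0.001 -3 -0.1")

```text
clock: 9.2
tcp_pos: [0.5373, 0.0638, 0.103]
orientation: [3.141, -0.0, -1.873]
ft_force: [0.0, 0.4, -0.1]
gripper_width: 0.0382
```

```bash
python3 st.py 11
```

```text
r 0.1004 ang -1.8608 yaw -1.8729 swept 1.023 tang(cw resist) -0.11 rad -0.43 f [ 0.02  0.45 -0.09] t 9.2
```

View pics/s11.png

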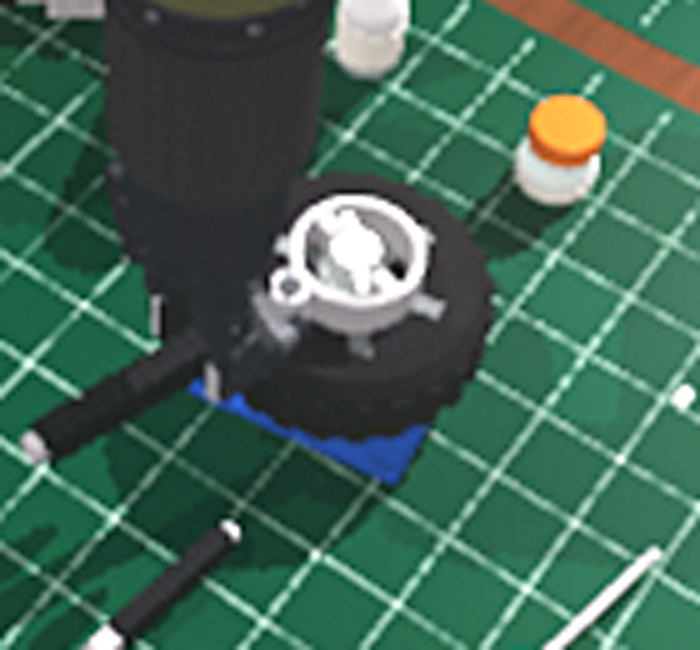

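The fingers straddle the grip near its inner end. I'll close.

>>> jog_arm(series="0 0 0 0 -0.3; 0 0 0 0 -0.5; 0 0 0 0 -0.6; 0 0 0 0 -0.8; 0 0 0 0 -1; 0 0 0 0 -1; 0 0 0 0 -1; 0 0 0 0 -1", grip_force=90)

```text
clock: 9.97
tcp_pos: [0.5374, 0.0618, 0.1037]
orientation: [-3.141, -0.0, -1.875]
ft_force: [2.5, -2.3, 1.8]
gripper_width: 0.0161
```

```bash
python3 st.py 12; python3 -c "
from bench import sense;print(sense()['torque'])"
```

```text
r 0.1023 ang -1.8544 yaw -1.8745 swept 1.016 tang(cw resist) 3.03 rad 1.56 f [ 2.47 -2.35  1.83] t 9.97
[-1.08849557 -1.0699302  -0.15285975]
```

View pics/t12.png

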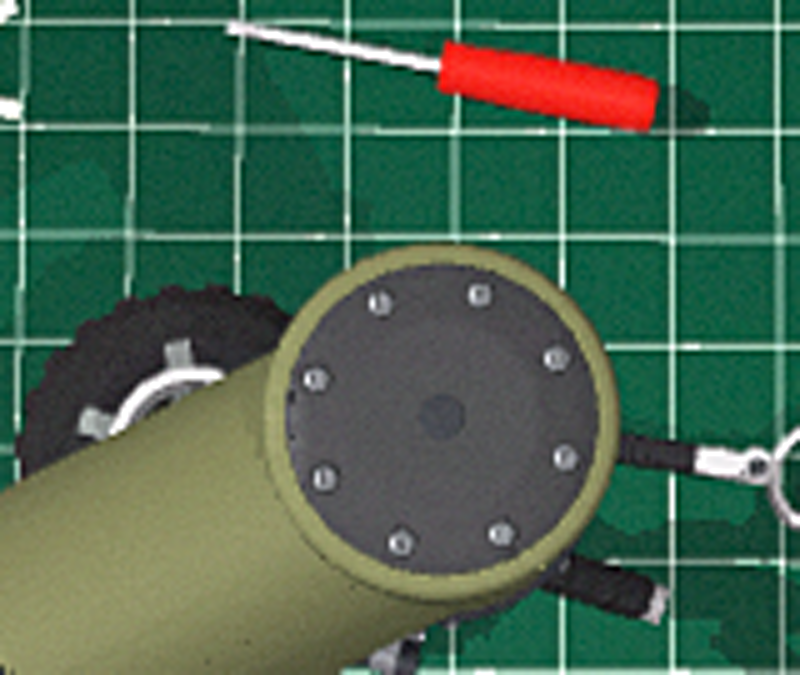

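View pics/s12.png

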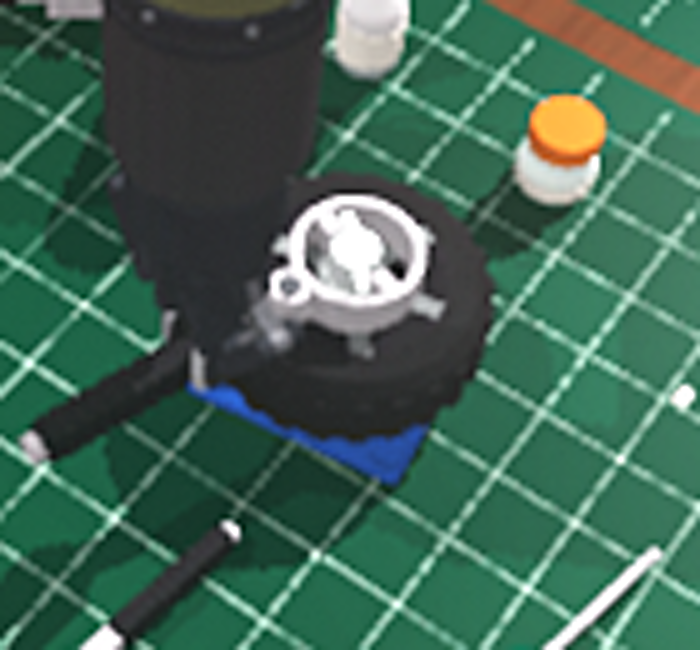

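The grip is firm at 16 mm opening. I'll ease the dogs 3° back off the ears and then lift straight up.

>>> jog_arm(series="0 -0.0027 0 -1.5 -1; -0.0001 -0.0053 0 -3 -1; -0.0001 -0.0053 -0.004 -3 -1; -0.0001 -0.0053 -0.008 -3 -1; -0.0001 -0.0053 -0.012 -3 -1; -0.0001 -0.0053 -0.012 -3 -1")

```text
clock: 10.57
tcp_pos: [0.542, 0.0607, 0.1157]
orientation: [3.141, -0.0, -1.822]
ft_force: [-0.2, 0.1, -3.4]
gripper_width: 0.0163
```

```bash
python3 st.py 13; python3 -c "
from bench import sense;s=sense();print(s['torque'],s['tcp_pos'],s['gripper_width'])"
```

```text
r 0.1022 ang -1.8082 yaw -1.8221 swept 0.97 tang(cw resist) -0.2 rad -0.1 f [-0.17  0.14 -3.42] t 10.57
[-0.20063     0.05664061  0.00320296] [0.54180734 0.06062214 0.11508092] 0.016617529753316106
```

View pics/s13.png

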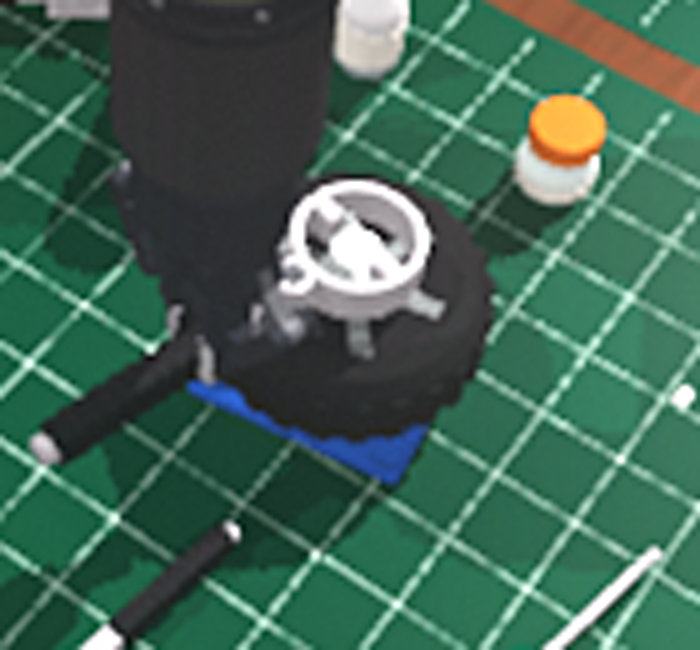

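The ring is rising cleanly around the nut with no side load and with 3.4 N of its weight on the tool. I'll keep lifting.

>>> jog_arm(series="0 0 -0.006 0 -1; 0 0 -0.012 0 -1; 0 0 -0.018 0 -1; 0 0 -0.025 0 -1; 0 0 -0.035 0 -1; 0 0 -0.05 0 -1; 0 0 -0.065 0 -1; 0 0 -0.08 0 -1; 0 0 -0.085 0 -1; 0 0 -0.085 0 -1")

```text
clock: 11.5
tcp_pos: [0.5429, 0.0608, 0.2027]
orientation: [-3.138, 0.002, -1.822]
ft_force: [-1.0, -0.3, -4.1]
gripper_width: 0.0165
```

```bash
python3 st.py 14; python3 -c "
from bench import sense;s=sense();print(s['torque'],s['tcp_pos'],s['gripper_width'])"
```

```text
r 0.1019 ang -1.7996 yaw -1.8219 swept 0.962 tang(cw resist) -0.87 rad 0.56 f [-0.97 -0.35 -4.14] t 11.5
[-0.19623998  0.06191192 -0.00152248] [0.5418923  0.06074601 0.19981418] 0.016122910552632562
```

View pics/s14.png

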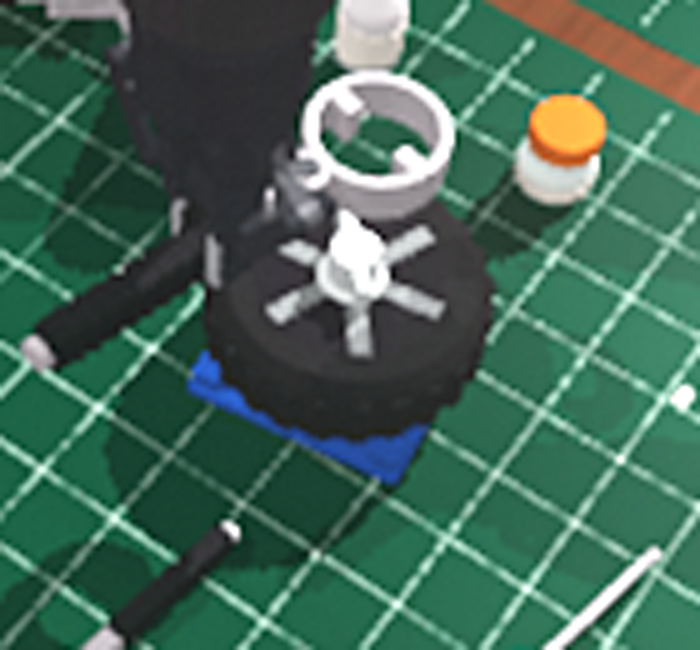

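The wrench is clear of the nut, and the nut with its ears and the wheel are visible at (355,265). Next is transport to the tray.

Run:
```python
from h import *
from bench import optics,nets
b=optics.grab_frame("top");crop(b,340,90,470,270,4,"tray.png")
for d in nets.cut_out("tray",b)[:1]:
    c,_=cv2.findContours(d["region"].astype(np.uint8),0,1);c=max(c,key=cv2.contourArea)
    q=cv2.boxPoints(cv2.minAreaRect(c));X=np.array([atz(b,p,.022) for p in q]);print(d["conf"],X.round(4).tolist(),X.mean(0))
to(.5525,-.256,.20,-3.177)
```

```text
0.69 [[0.419, -0.1863, 0.022], [0.7192, -0.1945, 0.022], [0.718, -0.3305, 0.022], [0.4177, -0.3194, 0.022]] [ 0.56845854 -0.2576803   0.022     ]
shift [ 3.03900e-01 -8.92000e-02 -1.00000e-03  7.76401e+01] from [0.5416 0.0606 0.199 ] -1.8219 clock 11.7
```

View pics/tray.png

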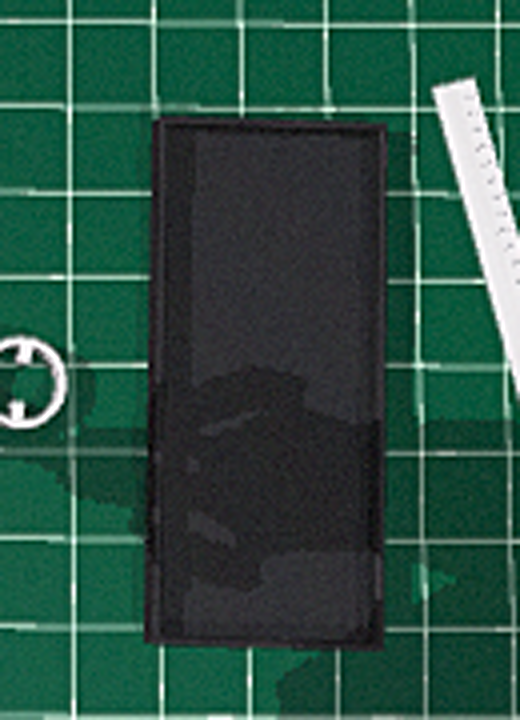

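The tray is empty, with corners at about (157,120), (385,125), (382,648) and (147,640) in the crop, centred near (0.569,-0.257).

>>> jog_arm(series="0.01 -0.003 0 2 -1; 0.028 -0.009 0 6 -1; 0.05 -0.015 0 11 -1; 0.073 -0.021 0 17 -1; 0.096 -0.028 0 23 -1; 0.12 -0.035 0 29 -1; 0.143 -0.042 0 35 -1; 0.166 -0.049 0 41 -1; 0.188 -0.056 0 47 -1; 0.21 -0.062 0 53 -1")

```text
clock: 12.53
tcp_pos: [0.5495, -0.1598, 0.1994]
orientation: [3.141, -0.001, -2.754]
ft_force: [-0.2, 0.5, -4.7]
gripper_width: 0.0159
```

```bash
python3 -c "
from h import *
to(.5525,-.256,.20,-3.177)"
```

```text
shift [ 3.3600e-02 -9.0200e-02 -6.0000e-04  2.4263e+01] from [ 0.5495 -0.1598  0.1994] -2.7535 clock 12.53
```

>>> jog_arm(series="0.008 -0.021 0 6 -1; 0.016 -0.042 0 12 -1; 0.024 -0.063 0 17 -1; 0.03 -0.08 0 21 -1; 0.033 -0.088 0.02 24 -1; 0.0335 -0.09 0.05 24 -1; 0.0335 -0.09 0.08 24 -1; 0.0335 -0.09 0.10 24 -1; 0.0335 -0.09 0.11 24 -1; 0.0335 -0.09 0.11 24 -1")

```text
clock: 13.37
tcp_pos: [0.5517, -0.254, 0.0866]
orientation: [3.14, -0.006, 3.116]
ft_force: [-0.3, -0.0, -4.5]
gripper_width: 0.0163
```

Run:
```python
from h import *
from bench import optics,sense
to(.5525,-.256,.03,-3.177)
s=sense();print(s["orientation"],s["torque"])
b=optics.grab_frame("top");crop(b,340,60,490,270,3.5,"t15.png")
b=optics.grab_frame("scene");crop(b,100,200,290,370,4,"s15.png")
```

```text
shift [-0.0009 -0.002   0.0566  0.5776] from [ 0.5517 -0.254   0.0866] 3.1163 clock 13.37
[ 3.14032902 -0.00627691  3.11626566] [0.02548459 0.25325863 0.04386739]
```

View pics/s15.png

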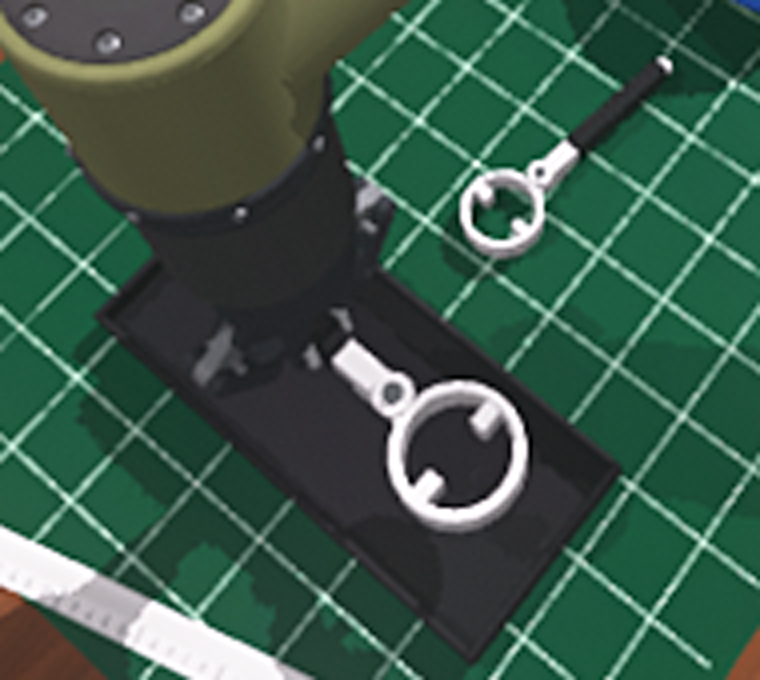

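View pics/t15.png

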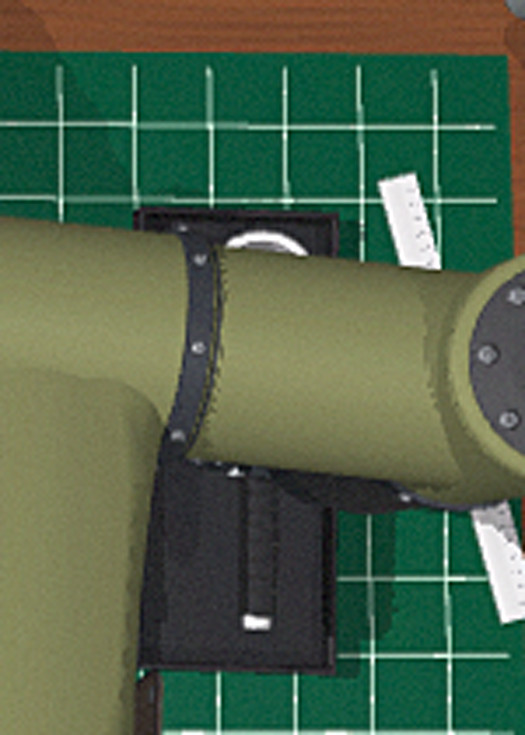

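The wrench hangs level over the tray. In the top crop the ring's far edge is at (265,235) and the handle end at (257,622), both inside the tray outline. I'll check by numbers.

Run:
```python
from h import *
from bench import optics
b=optics.grab_frame("top");a=optics.grab_frame("scene")
print("end",atz(b,(340+257/3.5,60+622/3.5),.082),"ring far edge",atz(b,(340+265/3.5,60+236/3.5),.09))
print("ring scene",[atz(a,(100+458/4,200+450/4),z) for z in(.085,.09)])
```

```text
end [ 0.45030488 -0.25319857  0.082     ] ring far edge [ 0.68492269 -0.25986344  0.09      ]
ring scene [array([ 0.65692243, -0.2557995 ,  0.085     ]), array([ 0.65796846, -0.25646459,  0.09      ])]
```

>>> jog_arm(series="0 -0.001 0.012 0 -1; 0 -0.001 0.024 0 -1; 0 -0.001 0.036 0 -1; 0 -0.001 0.044 0 -1; 0 -0.001 0.048 0 -1; 0 -0.001 0.051 0 -1; 0 -0.001 0.053 0 -1; 0 -0.001 0.053 0 -1")

```text
clock: 14.23
tcp_pos: [0.5537, -0.2552, 0.0372]
orientation: [-3.141, -0.0, 3.117]
ft_force: [0.1, 0.4, -4.2]
gripper_width: 0.0166
```

>>> jog_arm(series="0 0 0.001 0 -1; 0 0 0.002 0 -1; 0 0 0.002 0 -1")

```text
clock: 14.48
tcp_pos: [0.5538, -0.2552, 0.0355]
orientation: [-3.141, 0.0, 3.117]
ft_force: [-0.3, -0.7, -4.8]
gripper_width: 0.0163
```

>>> jog_arm(series="0 0 0.001 0 -1; 0 0 0.002 0 -1; 0 0 0.003 0 -1; 0 0 0.003 0 -1")

```text
clock: 14.82
tcp_pos: [0.5535, -0.2551, 0.032]
orientation: [3.142, -0.0, 3.117]
ft_force: [-0.4, -0.6, -3.7]
gripper_width: 0.0156
```

>>> jog_arm(series="0 0 0.001 0 -1; 0 0 0.002 0 -1; 0 0 0.002 0 -1")

```text
clock: 15.07
tcp_pos: [0.5535, -0.2551, 0.03]
orientation: [3.142, -0.0, 3.117]
ft_force: [0.6, 0.5, -4.6]
gripper_width: 0.0159
```

>>> jog_arm(series="0 0 0.001 0 -1; 0 0 0.001 0 -1; 0 0 0.001 0 -1")

```text
clock: 15.32
tcp_pos: [0.5537, -0.2552, 0.0293]
orientation: [-3.141, 0.0, 3.117]
ft_force: [0.1, 0.8, -4.0]
gripper_width: 0.0166
```

>>> jog_arm(series="0 0 0.001 0 -1; 0 0 0.001 0 -1; 0 0 0.001 0 -1")

```text
clock: 15.57
tcp_pos: [0.5538, -0.2553, 0.0288]
orientation: [-3.141, 0.001, 3.118]
ft_force: [-2.3, 0.7, -1.4]
gripper_width: 0.0166
```

The floor is taking the weight now. I'll go half a millimetre more and open partway, to keep clear of the tray walls.

>>> jog_arm(series="0 0 0.0005 0 -1; 0 0 0.0005 0 -0.8; 0 0 0.0005 0 -0.6; 0 0 0.0005 0 -0.5; 0 0 0.0005 0 -0.4; 0 0 0.0005 0 -0.3; 0 0 0.0005 0 -0.2; 0 0 0.0005 0 -0.1; 0 0 0.0005 0 -0.1; 0 0 0.0005 0 -0.1", grip_force=40)

```text
clock: 16.4
tcp_pos: [0.5537, -0.2552, 0.0278]
orientation: [-3.141, 0.0, 3.117]
ft_force: [0.4, 0.1, -0.3]
gripper_width: 0.0383
```

Run:
```python
from h import *
from bench import optics,sense
s=sense();print(s["ft_force"],s["gripper_width"],s["tcp_pos"])
b=optics.grab_frame("scene");crop(b,100,200,290,370,4,"s16.png")
```

```text
[ 0.38005314  0.07678242 -0.28027356] 0.038256271703913824 [ 0.55370918 -0.255178    0.02779141]
```

View pics/s16.png

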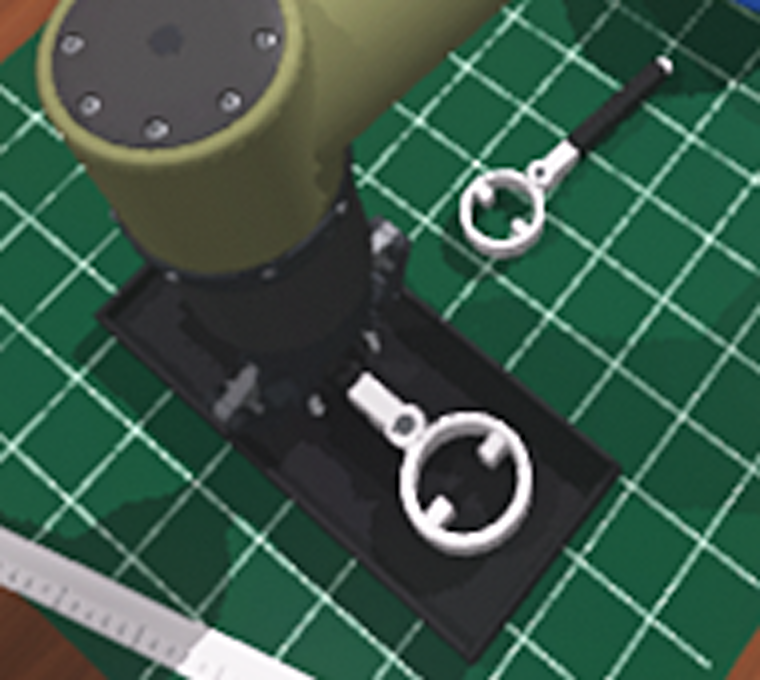

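The wrench is released in the tray, with its ring at (467,480) inside the walls. I'll rise straight up, then move back towards the base for a clear view.

>>> jog_arm(series="0 0 -0.01 0 -0.1; 0 0 -0.025 0 -0.1; 0 0 -0.045 0 -0.1; 0 0 -0.075 0 -0.1; 0 0 -0.11 0 -0.1; 0 0 -0.145 0 -0.1; 0 0 -0.18 0 -0.1; 0 0 -0.21 0 -0.1; 0 0 -0.22 0 -0.1; 0 0 -0.22 0 -0.1")

```text
clock: 17.28
tcp_pos: [0.5546, -0.2558, 0.2531]
orientation: [-3.139, 0.007, 3.117]
ft_force: [-0.1, 0.9, 0.2]
gripper_width: 0.0384
```

>>> jog_arm(series="0.03 0 0 0 -0.1; 0.06 0 0 0 -0.1; 0.09 0 0 0 -0.1; 0.12 0.02 0 0 -0.1; 0.13 0.05 0 0 -0.1; 0.13 0.08 0 0 -0.1; 0.13 0.08 0 0 -0.1; 0.13 0.08 0 0 -0.1")

```text
clock: 17.95
tcp_pos: [0.4254, -0.1709, 0.2476]
orientation: [3.141, 0.0, 3.12]
ft_force: [-0.7, -0.3, -0.2]
gripper_width: 0.0383
```

Run:
```python
from h import *
from bench import optics,sense
s=sense();print(s["ft_force"],s["tcp_pos"],s["clock"])
for n in("scene","top"):
    p=optics.grab_frame(n);cv2.imwrite(f"pics/{n}17.png",cv2.resize(p["frame"][:,:,::-1],(800,600),interpolation=cv2.INTER_CUBIC))
crop(p,180,140,260,220,8,"nut17.png")
```

```text
[-0.66607394 -0.25391443 -0.2157074 ] [ 0.42535679 -0.17086755  0.24755018] 17.95
```

View pics/scene17.png

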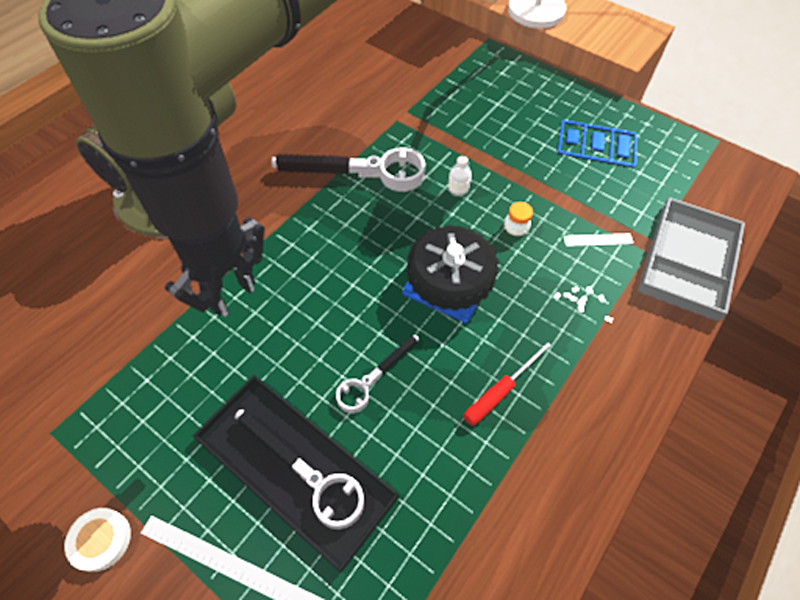

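View pics/top17.png

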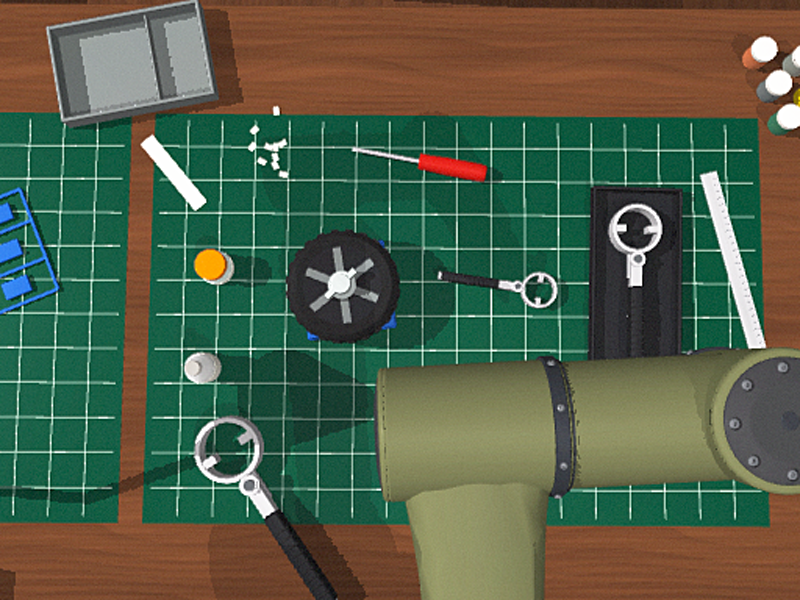

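View pics/nut17.png

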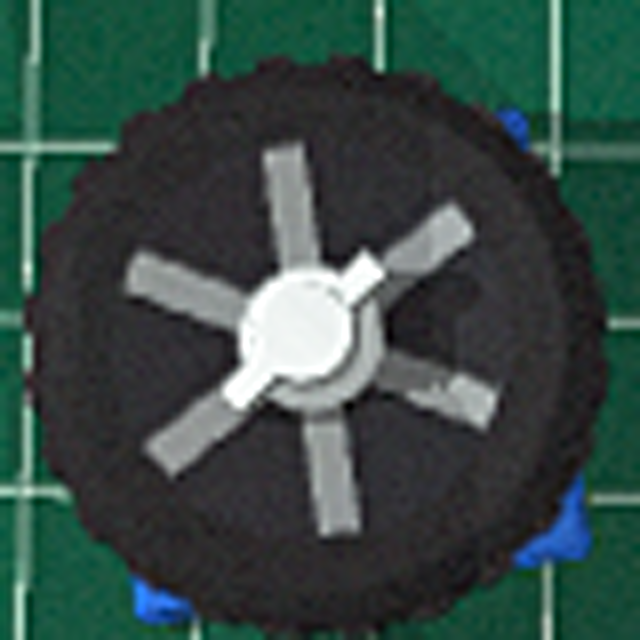

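The wrench lies flat in the tray and the bystanders look unmoved. Next I'll check the wheel and nut angles numerically against the first picture.

Run:
```python
import cv2,numpy as np
a=cv2.imread("pics/top0.png",0);b=cv2.imread("pics/top17.png",0)
def pol(im,c,r0,r1): 
    w=cv2.warpPolar(im,(80,1440),c,80,cv2.INTER_CUBIC).astype(float)[:,r0:r1]
    return w-w.mean()
# wheel: spokes beyond the ring (r 29..36 px), centre on face
c=(342.5,284.5)
A=pol(a,c,30,36).mean(1);B=pol(b,c,30,36).mean(1)
cc=[(np.dot(A,np.roll(B,-s)),s) for s in range(-60,61)];print("wheel shift deg",max(cc)[1]*.25)
x=cv2.resize(np.hstack([cv2.imread("pics/top0.png")[240:330,295:390],cv2.imread("pics/top17.png")[240:330,295:390]]),None,fx=4,fy=4,interpolation=cv2.INTER_CUBIC)
cv2.imwrite("pics/cmp.png",x)
d=cv2.absdiff(a,b)
for n,(u0,v0,u1,v1) in dict(glue=(180,340,225,390),jar=(190,245,240,290),driver=(345,140,490,185)).items(): print(n,d[v0:v1,u0:u1].mean().round(2),d[v0:v1,u0:u1].max())
```

```text
wheel shift deg 0.0
glue 5.87 15
jar 5.1 20
driver 12.33 218
```

View pics/cmp.png

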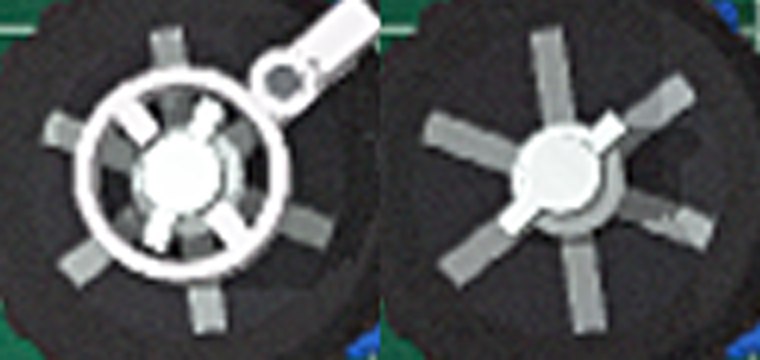

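The wheel is unturned (0.0°). By eye the ears went from about 21° to 46°, so I'll measure the nut's turn more precisely.

Run:
```python
import cv2,numpy as np
def prof(im,c,r0,r1):
    w=cv2.warpPolar(im,(240,1440),c,60,cv2.INTER_CUBIC).astype(float)[:,r0*4:r1*4].mean(1); return w
a=cv2.imread("pics/top0.png",0);b=cv2.imread("pics/top17.png",0)
# nut centre from bright boss + ears symmetric
for n,im in(("0",a),("17",b)):
  for c in((340.5,283.2),(340.0,283.8),(340.8,283.8)):
    p=prof(im,c,14,19);p=np.roll(p,360)  # 0=-90deg
    out=[]
    q=cv2.GaussianBlur(p.reshape(-1,1),(1,41),0).ravel()
    pk=[i for i in range(1440) if q[i]==q[np.arange(i-80,i+81)%1440].max() and q[i]>150]
    for i in pk:
        j=np.arange(i-70,i+71);w=np.clip(p[j%1440]-130,0,None);out.append((round(((w*j).sum()/w.sum()-360)*.25,1),round(q[i])))
    print(n,c,out)
```

```text
0 (340.5, 283.2) [(np.float64(-68.4), 255), (np.float64(48.5), 253), (np.float64(114.6), 255), (np.float64(228.4), 254)]
0 (340.0, 283.8) [(np.float64(-67.7), 255), (np.float64(-29.8), 154), (np.float64(45.9), 253), (np.float64(113.3), 251), (np.float64(231.1), 254)]
0 (340.8, 283.8) [(np.float64(-70.3), 255), (np.float64(48.0), 253), (np.float64(116.2), 253), (np.float64(228.8), 254)]
17 (340.5, 283.2) [(np.float64(-45.4), 252), (np.float64(138.7), 254), (np.float64(198.3), 153), (np.float64(263.5), 156)]
17 (340.0, 283.8) [(np.float64(-91.2), 157), (np.float64(-45.7), 253), (np.float64(139.0), 253), (np.float64(200.8), 153)]
17 (340.8, 283.8) [(np.float64(-94.2), 157), (np.float64(-47.6), 253), (np.float64(141.0), 253), (np.float64(199.7), 152)]
```

Run:
```python
import cv2,numpy as np
def z(f,x0,y0,x1,y1,k): return cv2.resize(cv2.imread(f)[y0:y1,x0:x1],None,fx=k,fy=k,interpolation=cv2.INTER_CUBIC)
# scene0/17 are 800x600
A=z("pics/scene0.png",425,225,485,285,6.3);B=z("pics/scene17.png",425,225,485,285,6.3)
cv2.imwrite("pics/cmp2.png",np.hstack([A,B]))
C=z("pics/top0.png",310,253,370,313,6.3)
# t9: crop 5x of raw from (180,90)-> raw; same window raw 198.4..236.8,161.9..200.3
D=cv2.resize(cv2.imread("pics/t9.png")[360:552,92:284],(378,378))
cv2.imwrite("pics/cmp3.png",np.hstack([C,D,ZZ]) if 0 else np.hstack([D,z("pics/top17.png",310,253,370,313,6.3)]))
```

```text
(no output)
```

View pics/cmp2.png

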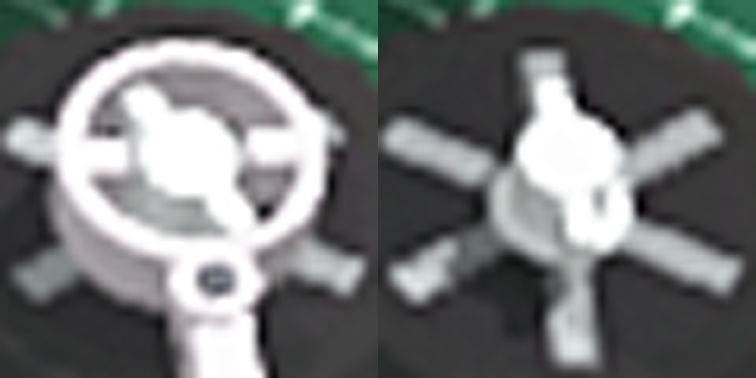

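View pics/cmp3.png

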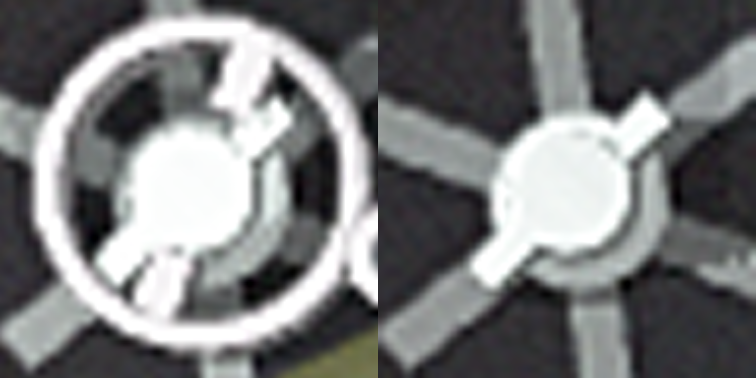

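The ears sit at the same angle now (about 46°) as under load (about 49°, within reading error). Under load both dogs bore on the ears and held over 1 N m without turning, four times the nut's friction, so the nut is at its end of travel. The large difference in the driver window comes from the wrench handle leaving it; the driver itself is at the same pixels in both pictures.

Run:
```python
from bench import order,sense
print(sense()["clock"]);print(order.close_job())
```

```text
18.05
the job is handed in; nothing more can be done
None
```

The nut is tightened to its end of travel, and the wrench lies flat in the black tray. I handed the job in at 18 s of the allowed 72 s.

**Tightening:** I swung the handle clockwise with the fingers loosely either side of it. The nut came home and the hinge broke over to about 0.17 rad, at a steady 9 N with no sign of reaching the stop. I then eased off, gripped the handle near the hinge, lifted the wrench off and lowered it into the tray.

**Checks that passed:**
- **Wheel:** the picture comparison showed 0.0° of turn.
- **Wrench:** it lies inside the tray walls with its head towards the far end, and the gripper is clear of it.
- **Bystanders:** the glue bottle, jar and screwdriver are where they were.

**Check that disagreed:** from the pictures the nut turned about 0.41–0.44 rad, less than the 0.50 I would expect if it had started at 0. Its starting angle was not given, and the reading is only good to a few degrees. I take it as home because it held over 1 N m without moving, against 0.25 N m of thread friction. It also sat at the same angle, within reading error, after the wrench was lifted off.

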